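# Let the lime into the scrap bin and ease the lid shut

## Robot

A 7-joint arm with a two-finger parallel gripper is mounted at the origin on the work surface. World frame = base frame: x ahead of the robot, y to its left, z up, the work surface at z = 0. Lengths are in m, angles in rad, forces in N, time in s.
With the tool pointing down it reaches from about 0.4 to 0.925 m from the base axis. Payload 5.6 kg.
Tool frame: the origin (TCP) lies between the finger pads; the fingertips stand 14 mm ahead of it and the grasp point (between the pads) lies 5 mm behind it; x points along the fingers, y is the direction in which the jaws open and shut, and the axes are right-handed (so a half turn about x gives the same grasp; the last joint's range is limited). The gripper opens to 85 mm and grips with 20 to 120 N. Pads are 22 mm wide; open, the fingers measure 114 mm over their backs; the gripper's body (76 mm by 85 mm) begins 54 mm behind the grasp point. The pads swing forward as they close: fully open they stand 13 mm farther back than shut.
Start: joints at [-1.291, 0.468, -0.012, 1.603, 0.006, 1.071, -0.056], TCP at [0.206, 0.616, 0.245] pointing down, gripper open.
Joint ranges: [-2.53, 2.53], [-0.31, 2.02], [-1.57, 1.55], [0.28, 2.44], [-1.29, 4.43], [0.15, 1.84], [-2.92, 2.92]. Speed limits (rad/s): [2.57, 2.57, 3.14, 3.14, 3.14, 3.14, 3.14].

## Interface

Orientations are given as a rotation vector (axis times angle).
In Python, from workcell import robot gives the robot as it stands.
- The arm moves only by the shell command python3 -m creep 'ROWS'. ROWS is JSON, one flat list of numbers, 7 for each row, row after row: the shift along the tool's x, y, z in m, then the turn, a rotation vector about the tool's x, y, z in rad, then the finger opening in m, from 0 to 0.0854. In form: [dx, dy, dz, ax, ay, az, claw, dx, dy, dz, ax, ay, az, claw, ...]. A call has 1 to 5 rows; each row is the pose to reach, as a shift and turn from the pose commanded when the call began, along the tool's axes at that moment; what a row does not reach only later rows make up. A row lasts 1/12 s, in which the tool goes at most 41.7 mm and 7.16 degrees, less where a joint would pass 70% of its speed; a pose out of reach is approached as far as the arm can. A call with a gripper value outside its range is refused whole. The fingers move at their own pace and stop on an object; the grip force is fixed at half the most. Time passes only in rows, so rows that repeat a pose let the fingers close. It gives the time, the measured TCP pose, the force and the opening at its end, in the units of the state.
- robot.read_state(): the state, without advancing time (a new reading comes with each control period).
- robot.camera(name): name is "scene" or "top"; returns the picture (384x512x3 uint8, red, green, blue); there is no depth.
- robot.camera_params(name): a dict with "fx", "fy", "cx", "cy" (pixels), "eye" and "orientation" of the camera in the world. Camera axes: x right, y up, looking along -z (the intrinsics and any distortion apply to the point x, -y, -z); pixel columns grow to the right and rows downward; lengths in m; the calibration is good to about 2 mm. A picture is of the moment at which its call begins. camera_params takes no time and is no camera call.
- robot.job_done(): hands the job in, once; it reports no verdict.
The state is a dict: "time": time; "joint_pos": joint angles; "qd": joint speeds; "effort": joint torques, N m; "ee_pos": TCP position; "orientation": TCP orientation; "contact_force": force on the tool from outside, world axes, zero at the start; "ft_torque": the same for the moment, N m; "gripper_width": opening from 0.0 (shut) to 1.0 (fully open).
Only numpy, scipy, OpenCV 4.12 (cv2) and the standard library are available. Lean on these libraries where they do the work, as an engineer would, in place of code of your own. Each camera call takes 0.05 s, during which the arm holds its last target.

## Task

A used lime waits on the feed chute of the countertop scrap bin, held back by the shut lid. Press the bin's lever down with the fingertips so that the lid lifts and the lime rolls in by itself, then let the lever up slowly, staying on it until the lid is down, so that the lid closes fully without slamming. Do not touch the lime, lift nothing, and leave the other things on the cart where they are.

Things in the scene. Friction and masses are not known exactly. Their poses are not given: they have to be found in the camera images.
- bin: White plastic scrap bin fixed to the cart: box 200 (x) by 160 (y) by 140 mm high with a domed grey lid, 182 mm high in all when shut. Origin: centre of its underside; z up. The lever sticks out of its front (-x); the lid hinges on its +x rim (x +102, z 142); a sloping feed chute, 66 mm wide, 100 mm long, centred at x -35, sticks out of its -y side, from z 143 at the rim to about 185 at its end.
- lever: Flat steel lever with a black rubber pad. Origin: its pivot, at x -112, y 0, z 75 mm of the bin. Axes as the bin's when at rest; the arm then rises from the bin at 0.22 rad above level, pad 102 mm above the cart. Pressed, it turns 0.46 rad to its stop (0.24 rad below level, pad 54 mm above the cart). The lid's weight pushes it up with 4 to 11 N at the pad; no catch. Free space below.
- lever_pad (a point): Centre of the upper face of the lever's rubber pad, where to press: 105 mm along the arm from the pivot and 4 mm above the arm's line. The pad is 36 mm long (along the arm), 38 mm wide and 8 mm thick.
- lid (a joint): Lid angle, rad: 0 shut, 1.15 fully open; it turns 2.5 rad per rad of the lever. The lid is 204 mm from hinge to front edge, 0.2 to 0.4 kg; let go, it falls and slams. Closing faster than 1.5 rad/s (lever pad 60 mm/s) over the last 0.4 rad counts as slamming. At about 0.6 rad or more the lime can pass under.
- lime_center (a point): Centre of the lime. At the start it leans on the lid's side at the foot of the chute, centre 173 mm above the cart. It rolls in when the lid is up, and then lies on the bin's floor (centre about 27 mm above the cart).
- lime: The lime: a green ball 46 mm across, 50 to 100 g. Its own origin (a point of its skin) turns as it rolls: use lime_center.
- bottle: Push dispenser bottle of frosted plastic, 70 mm wide, 213 mm tall, loose. Origin: centre of its underside. Bystander.
- wood_lid: Round wooden pot lid, 144 mm across, 12 mm thick, with a knob up to 42 mm, lying loose. Origin: centre of its underside. Bystander.
- bowls: Orange plastic bowl nested in a larger one, 220 mm across, 84 mm tall, loose. Origin: centre of the underside. Bystander.
- spoon: White porcelain soup spoon lying on the cart, 135 mm long, bowl 50 mm across and 14 mm high, handle towards its -x. Origin: underside of the bowl's centre. Bystander.
There are look-alikes about, which are no part of the job. Leave any black, brown or yellow look-alike of the lime alone.

How it is judged:
By the outcome, as a careful person would: the job done as asked, in the order asked, and still so for the second after the job is handed in, with the robot touching nothing.
It also fails if it takes over 48 s, if anything falls off the work surface, if the arm or the gripper's body presses on something with over 40 N, if the wrist force passes 120 N, or if a joint passes its speed limit or range.

## Working session

There is one attempt and no reset: what is moved stays moved. The work goes in short steps, Python scripts to look and compute and a shell command to move; the robot and the scene stay as the last step left them, time stands still between calls to the robot, and variables do not carry over. Pictures are saved under pics/ and viewed, and the job is handed in when it is done.

```bash
mkdir -p pics; ls; python3 - <<'E'
from workcell import robot
import cv2
for n in("scene","top"):
    im=robot.camera(n); cv2.imwrite(f"pics/{n}0.png",cv2.cvtColor(im,cv2.COLOR_RGB2BGR)); print(robot.camera_params(n))
s=robot.read_state(); print(s)
E
```

```text
pics
{'fx': 354.7517894797697, 'fy': 354.7517894797697, 'cx': 259.41123616838365, 'cy': 193.1004744586227, 'eye': array([1.34352986, 0.00190515, 0.79239888]), 'orientation': array([0.67478363, 0.62592115, 1.34679242])}
{'fx': 411.1765198099977, 'fy': 411.1765198099977, 'cx': 250.9598456824659, 'cy': 189.21702865820814, 'eye': array([0.35612302, 0.07128454, 1.57707383]), 'orientation': array([ 0.13459406, -0.12637378, -1.56300213])}
{'time': 0.1, 'joint_pos': array([-1.2910239 ,  0.46832762, -0.01158443,  1.60353492,  0.00600425,
        1.07140286, -0.05631108]), 'qd': array([-3.07595559e-04, -1.37710717e-03, -2.57641773e-04, -2.04373966e-03,
       -2.18635503e-05,  7.10184851e-04,  9.85701153e-05]), 'effort': array([ 1.25445680e-03, -5.33525133e+01,  2.16237141e-02, -2.51966357e+01,
        1.14660978e-02,  4.26394618e-03,  1.57318988e-05]), 'ee_pos': array([0.20609752, 0.61595103, 0.24440717]), 'orientation': array([ 0.25209376,  1.5560396 , -0.25466821]), 'contact_force': array([0.29058165, 0.12997061, 0.19064921]), 'ft_torque': array([-0.01582874, -0.02822597, -0.01422299]), 'gripper_width': 0.9984833069181085}
```

View pics/scene0.png

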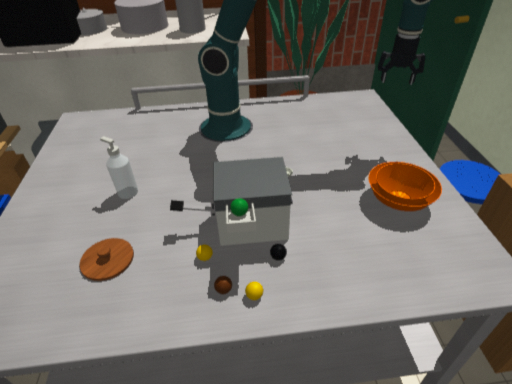

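View pics/top0.png

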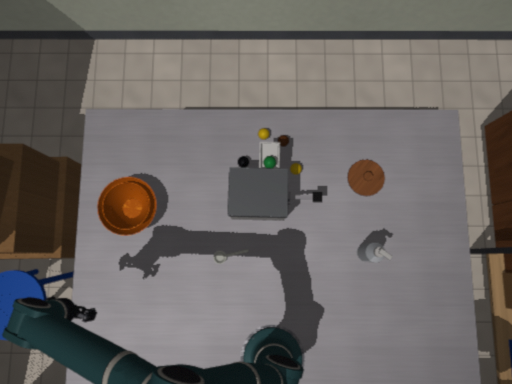

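The scene view shows the bin at about (250,200) with the green lime on its chute at (240,207) and the lever pad at (177,206). The other balls are yellow at (204,253) and (255,291), brown at (223,285) and black at (278,252). The green one on the chute is the lime. I'll enlarge both views.

```bash
cat > h.py <<'E'
import numpy as np
from scipy.spatial.transform import Rotation as R
from workcell import robot
def ray(n,u,v):
    p=robot.camera_params(n); d=np.array([(u-p['cx'])/p['fx'],-(v-p['cy'])/p['fy'],-1.])
    return p['eye'],R.from_rotvec(p['orientation']).apply(d)
def onz(n,u,v,z):
    e,d=ray(n,u,v); return e+d*(z-e[2])/d[2]
def proj(n,X):
    p=robot.camera_params(n); c=R.from_rotvec(p['orientation']).inv().apply(np.atleast_2d(X)-p['eye'])
    return np.c_[p['cx']+p['fx']*c[:,0]/-c[:,2],p['cy']-p['fy']*c[:,1]/-c[:,2]]
E
python3 - <<'E'
import cv2
a=cv2.imread('pics/scene0.png')[140:265,160:310]; cv2.imwrite('pics/sc0.png',cv2.resize(a,None,fx=4,fy=4,interpolation=cv2.INTER_CUBIC)[:, :])
a=cv2.imread('pics/top0.png')[120:230,220:340]; cv2.imwrite('pics/tc0.png',cv2.resize(a,None,fx=5,fy=5,interpolation=cv2.INTER_CUBIC))
E
```

```text
(no output)
```

View pics/sc0.png

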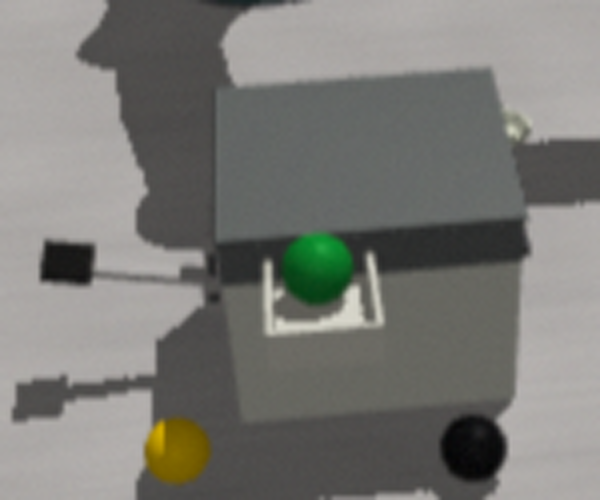

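View pics/tc0.png

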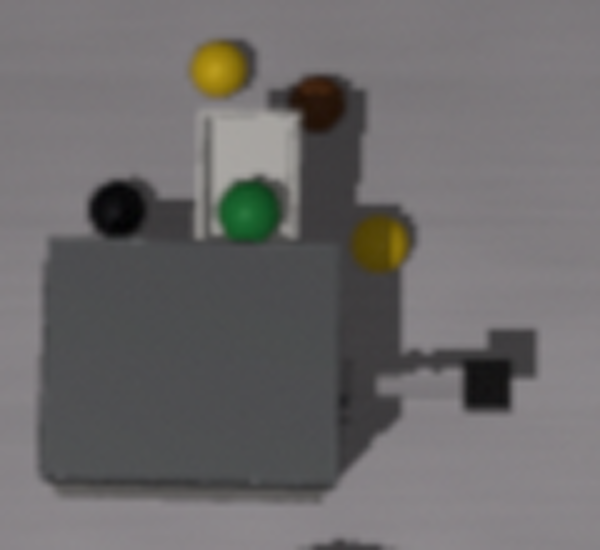

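```bash
python3 - <<'E'
from h import *
print('pad',onz('top',317,196.6,.102),onz('scene',177,205,.102))
print('lime',onz('top',269.5,162,.173),onz('scene',239.2,207,.173))
# lid top corners approx z .16-.18 : top crop
for q in [(50,238),(343,245),(340,487),(42,478)]:
    print(onz('top',q[0]/5+219.6,q[1]/5+119.6,.142))
print('lever base',onz('top',295.4,197,.08), onz('top',291,199,.075))
print('yellow',onz('top',295.7,168.3,.023),onz('scene',204,253,.023))
print(onz('scene',*(216/4+159.6,242/4+139.6),.142))
for q in [(218,88),(492,68),(525,218)]: print(q,onz('scene',q[0]/4+159.6,q[1]/4+139.6,.165))
s=robot.read_state(); print(R.from_rotvec(s['orientation']).as_matrix())
E
```

```text
pad [ 0.57733446 -0.15987791  0.102     ] [ 0.58376476 -0.15665197  0.102     ]
lime [0.68855821 0.01466913 0.173     ] [0.69202468 0.01686471 0.173     ]
[0.67640921 0.15597303 0.142     ]
[ 0.67196225 -0.05320002  0.142     ]
[ 0.49883105 -0.04924658  0.142     ]
[0.50436439 0.15936606 0.142     ]
lever base [ 0.57886575 -0.08390475  0.08      ] [ 0.57209698 -0.0681041   0.075     ]
yellow [ 0.69943003 -0.0924977   0.023     ] [ 0.7036655  -0.09035699  0.023     ]
[ 0.62239722 -0.04927459  0.142     ]
(218, 88) [ 0.47755433 -0.04176083  0.165     ]
(492, 68) [0.4830261  0.16410772 0.165     ]
(525, 218) [0.653789   0.15692552 0.165     ]
[[-3.95643101e-04  3.17281965e-01  9.48331165e-01]
 [-1.59017477e-03  9.48329840e-01 -3.17282186e-01]
 [-9.99998657e-01 -1.63354280e-03  1.29333617e-04]]
```

```bash
python3 -m creep '[-0.04,-0.02,0.02,0,0,0,0, -0.07,-0.04,0.06,0.1,0,0,0, -0.08,-0.06,0.10,0.2,0,0,0, -0.08,-0.08,0.135,0.3,0,0,0, -0.08,-0.10,0.17,0.4,0,0,0]'
```

```text
time: 0.52
ee_pos: [0.3246, 0.4803, 0.326]
orientation: [0.571, 1.495, -0.567]
contact_force: [2.3, -0.2, -0.4]
gripper_width: 0.299
```

```bash
cat >> h.py <<'E'
def to(X,yaw_y=None):
    s=robot.read_state(); M=R.from_rotvec(s['orientation']); d=M.inv().apply(np.array(X)-s['ee_pos'])
    out=[d.round(4)]
    if yaw_y is not None:
        y=np.array([np.cos(yaw_y),np.sin(yaw_y),0]);x=np.array([0,0,-1.])
        T=R.from_matrix(np.c_[x,y,np.cross(x,y)]); out.append((M.inv()*T).as_rotvec().round(4))
    print(s['time'],s['ee_pos'].round(4),*out)
E
python3 -c "
from h import *
to([.5,.2,.32]);to([.58,-.158,.32],np.deg2rad(-1.4));to([.58,-.158,.2],np.deg2rad(-1.4))"
```

```text
0.5167 [0.3246 0.4803 0.326 ] [ 0.0056 -0.0929  0.3174]
0.5167 [0.3246 0.4803 0.326 ] [ 0.0049 -0.3072  0.6151] [ 0.8682 -0.0016 -0.002 ]
0.5167 [0.3246 0.4803 0.326 ] [ 0.1249 -0.3075  0.6151] [ 0.8682 -0.0016 -0.002 ]
```

```bash
python3 -m creep '[0,-0.01,0.035,0.1,0,0,0, 0,-0.02,0.07,0.2,0,0,0, 0,-0.035,0.105,0.3,0,0,0, 0,-0.05,0.14,0.4,0,0,0, 0,-0.06,0.178,0.45,0,0,0]'; python3 -c "
from h import *
to([.58,-.158,.32],np.deg2rad(-1.4))"
```

```text
time: 0.93
ee_pos: [0.4169, 0.3166, 0.3243]
orientation: [0.914, 1.371, -0.915]
contact_force: [1.5, -0.3, -0.1]
gripper_width: 0.005
0.9333 [0.4169 0.3166 0.3243] [ 0.0042 -0.0317  0.5008] [ 0.4186 -0.      0.0011]
```

```bash
python3 -m creep '[0,-0.01,0.035,0.05,0,0,0, 0,-0.02,0.07,0.1,0,0,0, 0,-0.03,0.105,0.15,0,0,0, 0,-0.04,0.14,0.2,0,0,0, 0,-0.055,0.175,0.25,0,0,0]'; python3 -c "
from h import *
to([.58,-.158,.32],np.deg2rad(-1.4))"
```

```text
time: 1.35
ee_pos: [0.4345, 0.1341, 0.3244]
orientation: [1.101, 1.274, -1.101]
contact_force: [0.3, -0.3, 0.0]
gripper_width: -0.002
1.35 [0.4345 0.1341 0.3244] [0.0044 0.1016 0.3102] [ 1.7e-01  1.0e-04 -1.0e-04]
```

```bash
python3 -m creep '[0,0.01,0.035,0.05,0,0,0, 0,0.02,0.07,0.1,0,0,0, 0,0.03,0.105,0.15,0,0,0, 0,0.042,0.14,0.17,0,0,0, 0,0.055,0.175,0.17,0,0,0]'; python3 -c "
from h import *
to([.58,-.158,.32],np.deg2rad(-1.4))"
```

```text
time: 1.77
ee_pos: [0.5147, -0.0308, 0.3247]
orientation: [1.227, 1.199, -1.225]
contact_force: [1.1, 0.8, -0.6]
gripper_width: 0.001
1.7667 [ 0.5147 -0.0308  0.3247] [0.0046 0.0682 0.1257] [ 0.0017 -0.0007 -0.0002]
```

```bash
python3 -m creep '[0,0.02,0.035,0,0,0,0, 0,0.035,0.07,0,0,0,0, 0,0.05,0.10,0,0,0,0, 0.02,0.068,0.126,0,0,0,0, 0.05,0.068,0.126,0,0,0,0]'; python3 -m creep '[0,0,0,0,0,0,0, 0.03,0,0,0,0,0,0, 0.06,0,0,0,0,0,0, 0.08,0,0,0,0,0,0, 0.08,0,0,0,0,0,0]'; python3 - <<'E'
from h import *
import cv2
to([.58,-.158,.116],np.deg2rad(-1.4))
for n,(a,b,c,d) in {'scene':(100,250,120,300),'top':(120,240,220,360)}.items():
    im=robot.camera(n)[...,::-1][a:b,c:d]; cv2.imwrite(f"pics/{n}1.png",cv2.resize(im,None,fx=4,fy=4,interpolation=cv2.INTER_CUBIC))
E
```

```text
time: 2.18
ee_pos: [0.5827, -0.164, 0.2764]
orientation: [1.23, 1.186, -1.228]
contact_force: [-0.6, -0.5, -0.1]
gripper_width: 0.0
time: 2.6
ee_pos: [0.5773, -0.1544, 0.1911]
orientation: [1.222, 1.206, -1.229]
contact_force: [-0.5, 1.6, -0.1]
gripper_width: -0.001
2.6 [ 0.5773 -0.1544  0.1911] [0.0751 0.0033 0.0037] [ 0.004  -0.0019  0.0076]
```

View pics/scene1.png

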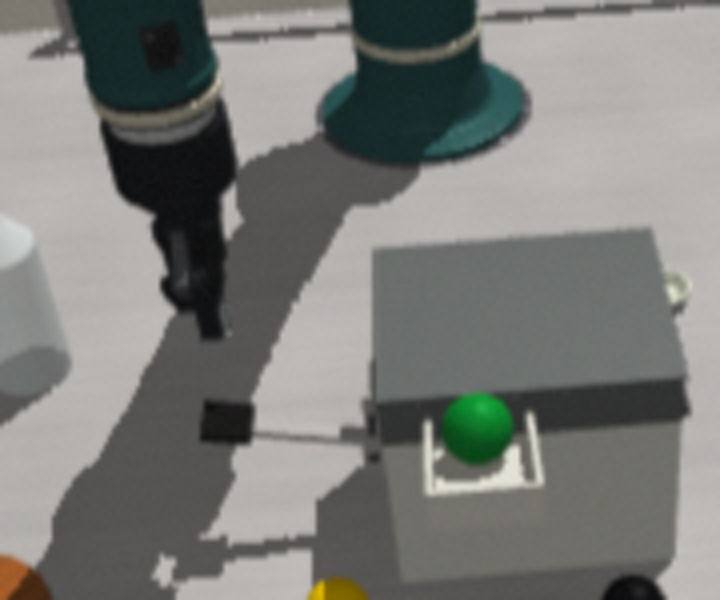

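View pics/top1.png

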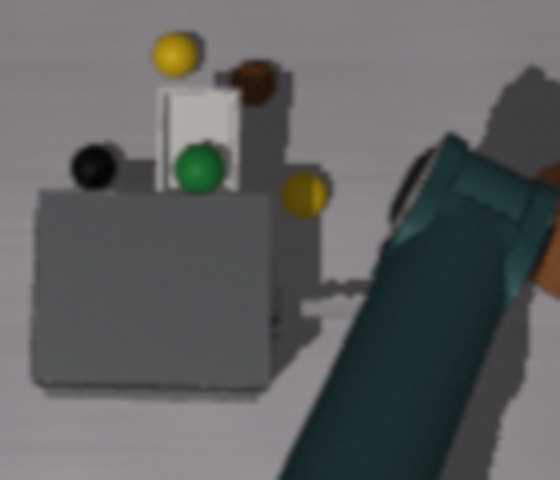

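The gripper is shut and above the pad: the fingertip is at scene crop (212,335) and the pad at (228,422). The lime is still on the chute. I'll let the arm settle and check the tip position.

```bash
python3 -m creep '[0.03,0,0,0,0,0,0, 0.04,0,0,0,0,0,0, 0.045,0,0,0,0,0,0, 0.045,0,0,0,0,0,0, 0.045,0,0,0,0,0,0]'; python3 - <<'E'
from h import *
import cv2
to([.58,-.158,.116],np.deg2rad(-1.4))
s=robot.read_state();p=s['ee_pos']; print(s['contact_force'],proj('scene',[p-[0,0,.014],[.58,-.158,.102]]))
for n,(a,b,c,d) in {'scene':(160,235,150,250)}.items():
    im=robot.camera(n)[...,::-1][a:b,c:d]; cv2.imwrite(f"pics/{n}2.png",cv2.resize(im,None,fx=8,fy=8,interpolation=cv2.INTER_CUBIC))
E
```

```text
time: 3.12
ee_pos: [0.5804, -0.1568, 0.1508]
orientation: [1.226, 1.198, -1.224]
contact_force: [1.1, -0.0, 0.5]
gripper_width: -0.002
3.1167 [ 0.5804 -0.1568  0.1508] [ 0.0348 -0.0004  0.0012] [ 0.0024  0.0002 -0.0014]
[ 1.10179799 -0.00810919  0.46199398] [[174.83040906 195.14208629]
 [176.59209548 204.14965864]]
```

View pics/scene2.png

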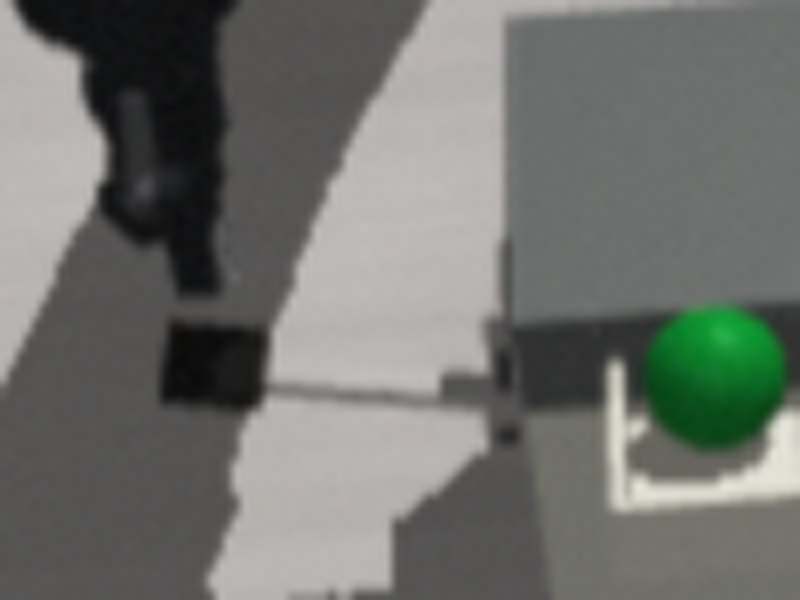

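Both pictures agree: the tip sits over the pad centre (projected 176.6,204.1; seen at 176.9,204.2). I'll go down to contact.

```bash
python3 -m creep '[0.01,0,0.001,0,0,0,0, 0.02,0,0.001,0,0,0,0, 0.027,0,0.001,0,0,0,0, 0.03,0,0.001,0,0,0,0, 0.033,0,0.001,0,0,0,0]'; python3 -m creep '[0.003,0,0,0,0,0,0, 0.006,0,0,0,0,0,0, 0.009,0,0,0,0,0,0, 0.012,0,0,0,0,0,0, 0.015,0,0,0,0,0,0]'
```

```text
time: 3.58
ee_pos: [0.5792, -0.1577, 0.116]
orientation: [1.225, 1.2, -1.227]
contact_force: [-3.8, 0.2, 8.1]
gripper_width: -0.002
time: 4.0
ee_pos: [0.5794, -0.1597, 0.1023]
orientation: [1.225, 1.196, -1.227]
contact_force: [-3.6, -2.7, 6.7]
gripper_width: -0.0
```

```bash
python3 -m creep '[0.004,0,0.001,0,0,0,0, 0.008,0,0.001,0,0,0,0, 0.012,0,0.001,0,0,0,0, 0.016,0,0.001,0,0,0,0, 0.019,0,0.001,0,0,0,0]'; python3 -m creep '[0.003,0,0,0,0,0,0, 0.006,0,-0.001,0,0,0,0, 0.008,0,-0.001,0,0,0,0, 0.009,0,-0.001,0,0,0,0, 0.009,0,-0.001,0,0,0,0]';python3 - <<'E'
from h import *
import cv2
print(robot.read_state()['contact_force'])
for n,(a,b,c,d) in {'scene':(100,250,120,300),'top':(120,240,220,360)}.items():
    im=robot.camera(n)[...,::-1][a:b,c:d]; cv2.imwrite(f"pics/{n}3.png",cv2.resize(im,None,fx=4,fy=4,interpolation=cv2.INTER_CUBIC))
E
```

```text
time: 4.42
ee_pos: [0.5795, -0.1602, 0.0827]
orientation: [1.225, 1.197, -1.227]
contact_force: [-2.7, -2.8, 3.4]
gripper_width: 0.003
time: 4.83
ee_pos: [0.5798, -0.1567, 0.073]
orientation: [1.225, 1.2, -1.225]
contact_force: [0.0, -0.5, -0.1]
gripper_width: -0.0
[ 0.04200003 -0.46770077 -0.05094826]
```

View pics/scene3.png

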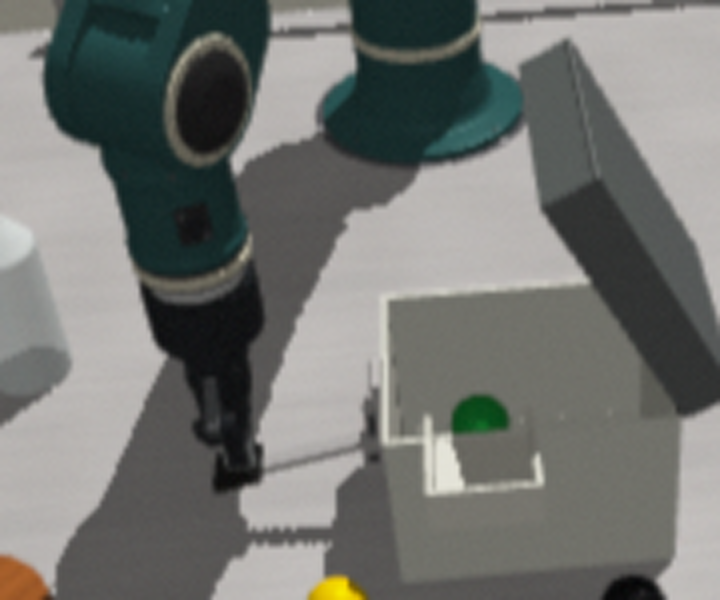

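View pics/top3.png

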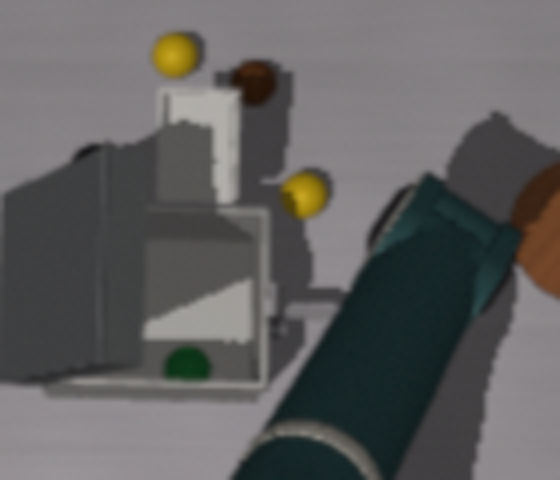

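The lid is up and the lime is inside: scene crop (480,415), top crop (187,362). I'll hold and check that the force returns.

```bash
python3 -m creep '[0,0,0,0,0,0,0, 0,0,0,0,0,0,0, 0,0,0,0,0,0,0, 0,0,0,0,0,0,0, 0,0,0,0,0,0,0]';python3 - <<'E'
from h import *
import cv2
print(robot.read_state()['contact_force'])
for n,(a,b,c,d) in {'scene':(100,250,120,300)}.items():
    im=robot.camera(n)[...,::-1][a:b,c:d]; cv2.imwrite(f"pics/{n}4.png",cv2.resize(im,None,fx=4,fy=4,interpolation=cv2.INTER_CUBIC))
E
```

```text
time: 5.35
ee_pos: [0.5799, -0.1574, 0.0737]
orientation: [1.226, 1.199, -1.225]
contact_force: [-1.0, 0.8, 1.9]
gripper_width: 0.004
[-1.00903481  0.8302018   1.94809336]
```

View pics/scene4.png

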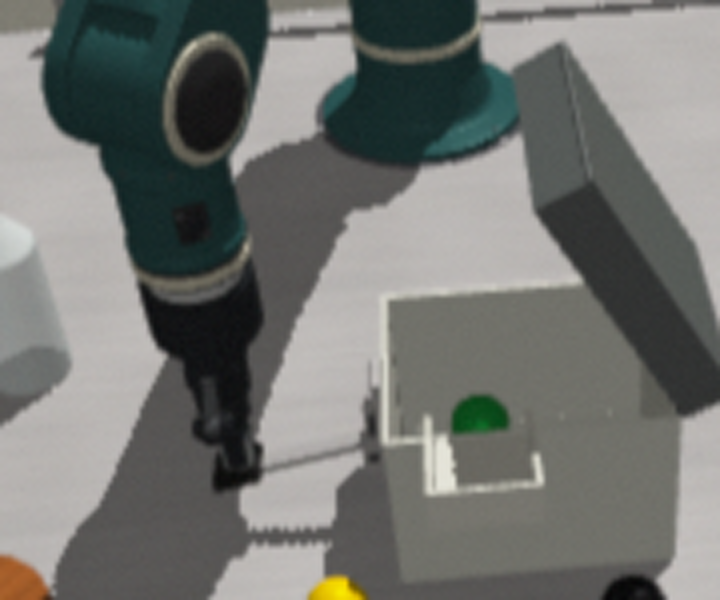

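The lime is at rest on the floor and the fingers are on the pad, so I'll ease the lever up.

```bash
python3 -m creep '[-0.001,0,0,0,0,0,0, -0.003,0,0,0,0,0,0, -0.005,0,0.001,0,0,0,0, -0.007,0,0.001,0,0,0,0, -0.009,0,0.001,0,0,0,0]'; python3 -m creep '[-0.002,0,0,0,0,0,0, -0.004,0,0.001,0,0,0,0, -0.006,0,0.001,0,0,0,0, -0.008,0,0.001,0,0,0,0, -0.01,0,0.001,0,0,0,0]'
```

```text
time: 5.82
ee_pos: [0.5798, -0.1589, 0.0831]
orientation: [1.226, 1.198, -1.225]
contact_force: [-1.0, -0.6, 3.5]
gripper_width: 0.001
time: 6.23
ee_pos: [0.5798, -0.1591, 0.0929]
orientation: [1.226, 1.199, -1.225]
contact_force: [-0.7, 2.2, 5.8]
gripper_width: 0.001
```

```bash
python3 -m creep '[-0.002,0,0,0,0,0,0, -0.0035,0,0,0,0,0,0, -0.005,0,0,0,0,0,0, -0.0065,0,0,0,0,0,0, -0.008,0,0,0,0,0,0]'; python3 -m creep '[-0.0015,0,0,0,0,0,0, -0.003,0,-0.001,0,0,0,0, -0.0045,0,-0.001,0,0,0,0, -0.006,0,-0.001,0,0,0,0, -0.0075,0,-0.001,0,0,0,0]'
```

```text
time: 6.65
ee_pos: [0.5798, -0.1587, 0.1007]
orientation: [1.226, 1.2, -1.225]
contact_force: [-0.6, 4.9, 5.1]
gripper_width: -0.004
time: 7.07
ee_pos: [0.5799, -0.1576, 0.1083]
orientation: [1.226, 1.2, -1.224]
contact_force: [-1.3, 5.0, 5.6]
gripper_width: -0.003
```

```bash
python3 -m creep '[-0.001,0,-0.0005,0,0,0,0, -0.002,0,-0.001,0,0,0,0, -0.003,0,-0.001,0,0,0,0, -0.004,0,-0.001,0,0,0,0, -0.005,0,-0.001,0,0,0,0]'; python3 -m creep '[-0.001,0,-0.0005,0,0,0,0, -0.002,0,-0.001,0,0,0,0, -0.003,0,-0.001,0,0,0,0, -0.004,0,-0.001,0,0,0,0, -0.005,0,-0.001,0,0,0,0]'
```

```text
time: 7.48
ee_pos: [0.5799, -0.1566, 0.1133]
orientation: [1.226, 1.2, -1.224]
contact_force: [-0.8, 4.3, 6.2]
gripper_width: 0.002
time: 7.9
ee_pos: [0.5797, -0.1572, 0.1179]
orientation: [1.225, 1.198, -1.226]
contact_force: [-0.0, 0.3, -0.8]
gripper_width: 0.004
```

Contact ended at a TCP height of about 0.117 m, which is the rest level. I'll check the lid before moving away.

```bash
python3 - <<'E'
from h import *
import cv2
print(robot.read_state()['contact_force'])
for n,(a,b,c,d) in {'scene':(100,250,120,300),'top':(120,240,220,360)}.items():
    im=robot.camera(n)[...,::-1][a:b,c:d]; cv2.imwrite(f"pics/{n}5.png",cv2.resize(im,None,fx=4,fy=4,interpolation=cv2.INTER_CUBIC))
E
```

```text
[-0.04805302  0.3477132  -0.75755776]
```

View pics/scene5.png

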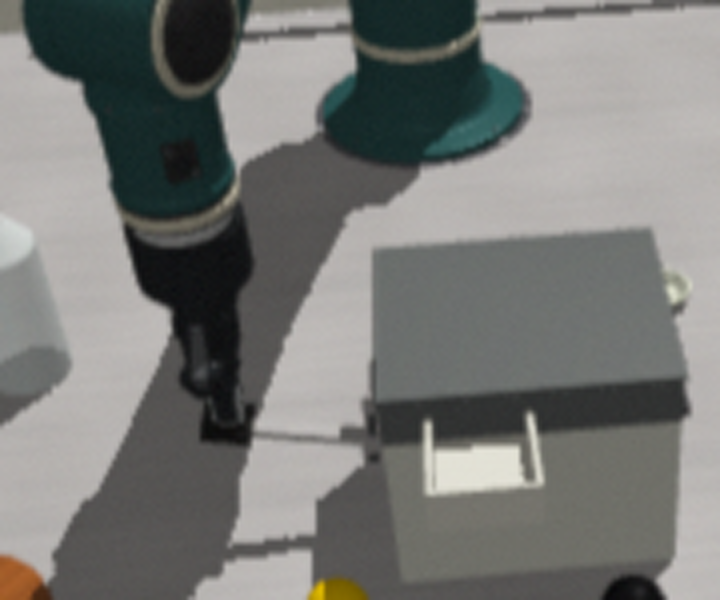

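View pics/top5.png

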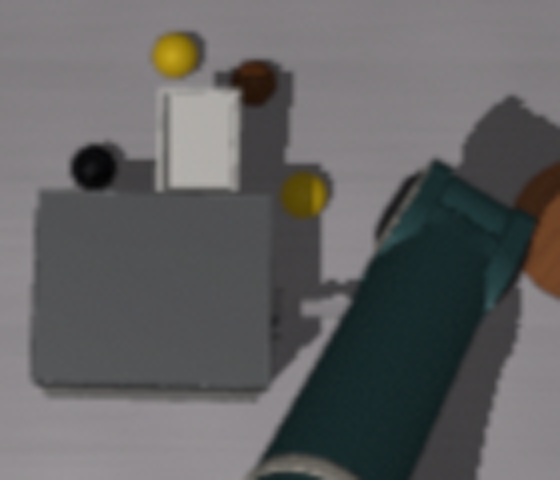

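The lid is shut exactly as before (top crop edge at (37,190)-(270,190)) and the chute is empty. I'll rise clear slowly.

```bash
python3 -m creep '[-0.001,0,0,0,0,0,0, -0.003,0,0,0,0,0,0, -0.007,0,0,0,0,0,0, -0.015,0,0,0,0,0,0, -0.025,0,0,0,0,0,0]'; python3 -m creep '[-0.015,0,0,0,0,0,0, -0.03,0,0,0,0,0,0, -0.045,0,0,0,0,0,0, -0.055,0,0,0,0,0,0, -0.06,0,0,0,0,0,0]';  python3 -m creep '[0,0,0,0,0,0,0, 0,0,0,0,0,0,0, 0,0,0,0,0,0,0, 0,0,0,0,0,0,0, 0,0,0,0,0,0,0]'; python3 - <<'E'
from h import *
import cv2
im=robot.camera('scene')[...,::-1]; cv2.imwrite("pics/s6.png",im)
a=cv2.imread('pics/scene0.png'); d=cv2.absdiff(a,im)[100:340,60:460].max(2)
cv2.imwrite("pics/d6.png",cv2.resize(cv2.hconcat([im[100:340,60:460]]),None,fx=2,fy=2))
E
```

```text
time: 8.42
ee_pos: [0.5795, -0.1567, 0.1435]
orientation: [1.225, 1.199, -1.226]
contact_force: [-0.0, 0.7, -0.3]
gripper_width: -0.001
time: 8.83
ee_pos: [0.5807, -0.157, 0.2055]
orientation: [1.227, 1.196, -1.223]
contact_force: [0.6, -0.5, 0.8]
gripper_width: 0.003
time: 9.25
ee_pos: [0.5794, -0.1565, 0.2023]
orientation: [1.225, 1.2, -1.226]
contact_force: [-0.0, 0.8, 0.3]
gripper_width: -0.003
```

View pics/d6.png

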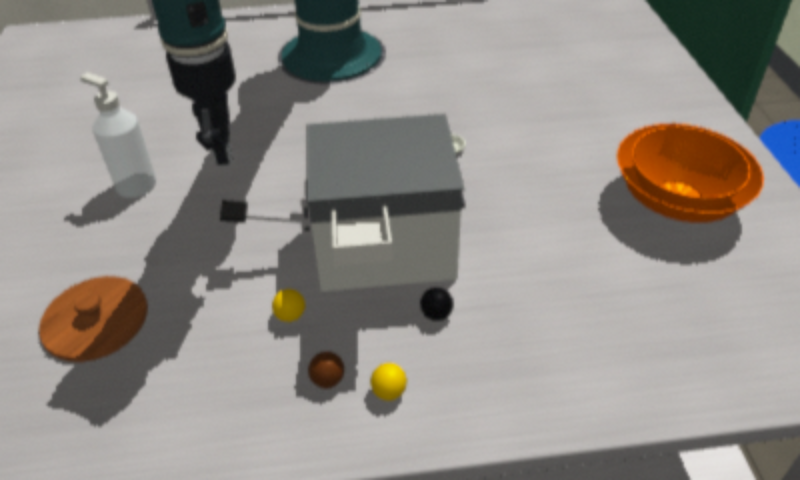

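The gripper is clear of everything. The lid is shut, the lever is up at (233,211), and the other things stand where they were.

```bash
python3 -c "
from workcell import robot
print(robot.job_done())"
```

```text
the job is handed in; nothing more can be done
None
```

The lime is in the bin and the lid is shut. I pressed the lever pad with the closed fingertips, the lid lifted, and the lime rolled in by itself.

- **Lime:** with the lid up, two pictures showed it at rest on the bin floor. After closing, the chute was empty.
- **Closing:** I let the lever up at 24 mm/s, slowing to 12 mm/s over about the last 10 mm, well under the 60 mm/s limit. The force readings showed about 6 N on the pad shortly before rest height and none once the fingertips were there.
- **Lid:** it looked exactly as it did before the press, fully shut.
- **Forces and time:** contact force readings stayed under about 10 N. I handed in at about 9.3 s with the gripper about 9 cm above the pad, touching nothing.
- **Bystanders:** the bottle, wooden lid, bowls and look-alike balls appeared unmoved in the last picture. The spoon was hidden behind the bin in that view, so I did not check it again, but the arm did not go near it.
- **One odd reading:** contact force fell to nearly zero for a moment at the bottom of the press, probably from the lid's momentum. It came back before I started letting the lever up.

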